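Roll the tenoned blank up the lathe's loading ramp onto its catch

ROBOT

A 6-joint arm with a two-finger parallel gripper is mounted at the origin on the work surface. World frame = base frame: x ahead of the robot, y to its left, z up, the work surface at z = 0. Lengths are in mm, angles in rad, forces in N, time in s.
With the tool pointing down it reaches from about 400 to 925 mm from the base axis. Payload 12.5 kg.
Tool frame: the origin (TCP) lies on the mounting face of the last link; the fingertips stand 190 mm ahead of it and the grasp point (between the pads) lies 171 mm ahead of it (env.tcp_to_tips is the distance from the TCP to the fingertips, in mm); x points along the fingers, y is the direction in which the jaws open and shut, and the axes are right-handed (so a half turn about x gives the same grasp; the last joint's range is limited). The gripper opens to 95 mm and grips with 3 to 60 N. Pads are 20 mm wide; open, the fingers measure 119 mm over their backs; the gripper's body (75 mm by 180 mm) begins 59 mm behind the grasp point.
Start: joints at [-1.246, 0.491, 1.559, -0, 1.092, -0.106], TCP at [261.017, -567.886, 404.761] pointing down, gripper open.
Joint ranges: [-3.1, 3.1], [-0.84, 2.19], [0.05, 2.79], [-1.13, 4.28], [0.06, 2.93], [-2.69, 2.69]. Speed limits (rad/s): [2.22, 2.22, 2.79, 3.14, 3.14, 3.14].

INTERFACE

Orientations are given as [roll, pitch, yaw] about the fixed x, y, z axes, in that order (R = Rz(yaw) Ry(pitch) Rx(roll)).
In Python, from cell import monitor, cams, job, env gives the robot as it stands. The module is installed in compiled form; this text tells all that it offers.
- The arm moves only by the tool apply_moves, never from a script. Its argument "series" is a list of rows, each a list of 3 entries, a list of its own where there are three numbers: the closure, from -1 (fully open) to 1 (shut), so that 0 is half open, then the shift along the tool's x, y, z in cm, then the turn about the tool's x in rad. A call has 1 to 20 rows; each row is the pose to reach, as a shift and turn from the pose commanded when the call began, along the tool's axes at that moment; what a row does not reach only later rows make up. A row lasts 1/8 s, in which the tool goes at most 62.5 mm and 10.7 degrees, less where a joint would pass 70% of its speed; a pose out of reach is approached as far as the arm can. A call with a gripper value outside its range is refused whole. The fingers move at their own pace and stop on an object; the grip force is fixed at half the most. Time passes only in rows, so rows that repeat a pose let the fingers close. It gives the time, the measured TCP pose, the force and the opening at its end, in the units of the state.
- monitor.state(): the state, without advancing time (a new reading comes with each control period).
- cams.read_camera(name): name is "scene" or "side" or "wrist"; returns a dict with "image" (384x512x3 uint8, red, green, blue), "fx", "fy", "cx", "cy" (pixels), "position" and "orientation" of the camera in the world. Camera axes: x right, y down, z forward; pixel columns grow to the right and rows downward; lengths in mm; the calibration is good to about 2 mm. A picture is of the moment at which its call begins. There is no depth.
- job.job_done(): hands the job in, once; it reports no verdict.
The state is a dict: "t": time; "joints": joint angles; "qvel": joint speeds; "tau": joint torques, N m; "eef_pos": TCP position; "tcp_rot": TCP orientation; "ft_force": force on the tool from outside, world axes, zero at the start; "moment": the same for the moment, N m; "opening": opening from 0.0 (shut) to 1.0 (fully open).
Only numpy, scipy, OpenCV 4.12 (cv2) and the standard library are available. Lean on these libraries where they do the work, as an engineer would, in place of code of your own. Each camera call takes 0.05 s, during which the arm holds its last target. There are 200 camera calls.

TASK

The two-lane ramp feeds rounded blanks up to the lathe. With the fingertips behind it, roll the blank that has a tenon turned on one end up its lane to the end stop, so that the sprung catch comes up behind it and it cannot roll back, and leave it lying there. Only push it: do not lift it, fling it or let it run away down the lane, and leave the plain blank and everything else on the bench where they are.

Things in the scene. Friction and masses are not known exactly. Their poses are not given: they have to be found in the camera images.
- ramp: Fixed two-lane ramp, 420 x 256 mm. Origin: foot end, midway between the lanes, on the running surface, 36 mm above the bench. x runs up the slope (0.14 rad), y across, z square to the surface. Lane centres y = -60 and +60 mm, 104 mm wide inside; waxed rails between and beside them stand 24 mm above it. A lip 12 mm high (x = 0 to 12 mm) closes each foot; before it is open bench.
- stop_near (a point): Where the end stop's face meets the running surface, mid-lane, in the lane at ramp y = -60 mm (ramp x = 399 mm). The stop is a block 40 mm high. A blank against it has its axis at ramp x = 369 mm; let go, it settles back some 8 mm onto the raised catch.
- stop_far (a point): The same point in the lane at ramp y = +60 mm.
- tenon_blank: Rounded wooden blank lying across one lane at its foot, against the lip (axis at ramp x = 36 mm): 60 mm diameter for 76 mm of its length, then a tenon 32 mm in diameter, 24 mm long; 100 mm overall, about 170 g. Origin on its axis, midway in the overall length, 30 mm above the running surface; its y axis is the axis of the round, tenon at +y. Rolls freely.
- thick_mid (a point): Point on the axis of the tenoned blank midway along its 60 mm thick part: push behind here, at about the height of the axis.
- plain_blank: Plain wooden round without tenon, 60 mm diameter, 100 mm long, about 200 g, at the foot of the other lane. Origin at its middle, y along its axis. To be left alone.
- catch_near (a joint): Sprung steel catch in the lane at ramp y = -60 mm: a leaf 24 mm wide in a slot in mid-lane, hinged at ramp x = 298 mm; its free upper end (x = 338 mm) stands 11 mm above the running surface. A blank rolled up over it presses it down (about 1 N); it springs up behind the blank. 0 rad raised, 0.34 pressed flush.
- catch_far (a joint): Sprung steel catch in the lane at ramp y = +60 mm: a leaf 24 mm wide in a slot in mid-lane, hinged at ramp x = 298 mm; its free upper end (x = 338 mm) stands 11 mm above the running surface. A blank rolled up over it presses it down (about 1 N); it springs up behind the blank. 0 rad raised, 0.34 pressed flush.
- lidded_jar: Small turned wooden jar, 62 mm diameter, 72 mm tall, standing on the bench past the foot of the ramp. Origin under its centre. Leave alone.
- offcut: Square wooden stick 150 x 28 x 22 mm lying on the bench past the foot of the ramp, along its x axis. Origin under its centre. Leave alone.
- chuck_key: T-shaped steel chuck key, 100 mm long, 80 mm bar, lying on the bench past the foot of the ramp on the robot's side, shaft along its x axis. Origin on the bench at its middle. Leave alone.
- gouge: Long turning gouge with dark wooden handle, 410 mm long, lying along the far side of the bench, along its x axis. Origin near its middle, on the bench. Leave alone.
- mallet: Wooden joiner's mallet lying on its side to the right, head 70 x 120 x 65 mm, handle 170 mm along its -x. Origin under its head. Leave alone.
- wax_tin: Round tin, 72 mm diameter, 40 mm tall, on the bench past the upper end of the ramp. Origin under its centre. Leave alone.
- rough_bowl: Rough-turned wooden bowl, 124 mm diameter, 60 mm tall, on the bench to the right. Origin under its centre. Leave alone.
There are look-alikes about, which are no part of the job. Leave any orange look-alike of the tenon_blank alone.

How it is judged (in metres and radians):
On the way:
1. the fingers push the tenoned blank on the upper part of its lane (x of tenon_blank in the frame of ramp above 0.12 m and contact force between the fingers and tenon_blank above 0.05 N), for 0.1 s.
At the end, for the whole second after the job is handed in: The tenoned blank lies at rest at the top of its lane, down on the running surface (within 5 mm), between the end stop and the raised catch (axis 352 to 374 mm up the ramp), both catches up (below 0.12 rad); the plain blank within 15 mm of where it was (x of tenon_blank in the frame of ramp between 0.352 and 0.374 m and z of tenon_blank in the frame of ramp between 0.026 and 0.035 m and (y of tenon_blank in the frame of ramp between 0.05 and 0.07 m or y of tenon_blank in the frame of ramp between -0.07 and -0.05 m) and value of joint each of catch_near, catch_far below 0.12 rad and linear speed of tenon_blank below 0.03 m/s and distance of plain_blank from where it was at the start of the episode below 0.015 m); the robot touches nothing.
It fails at once if the tenoned blank is lifted more than 20 mm off the running surface (z of tenon_blank in the frame of ramp above 0.05 m).
It fails at once if the tenoned blank is flung or runs away (faster than 0.5 m/s) (linear speed of tenon_blank above 0.5 m/s).
It fails at once if the plain blank is moved more than 15 mm (distance of plain_blank from where it was at the start of the episode above 0.015 m).
It fails at once if something else on the bench is moved more than 20 mm (distance of any of lidded_jar, offcut, chuck_key, gouge, mallet, wax_tin, rough_bowl from where it was at the start of the episode above 0.02 m).
It also fails if it takes over 45 s, if anything falls off the work surface, if the arm or the gripper's body presses on something with over 40 N, if the wrist force passes 120 N, or if a joint passes its speed limit or range.

## Working session

There is one attempt and no reset: what is moved stays moved. The work goes in short steps, Python scripts to look and compute and a tool call to move; the robot and the scene stay as the last step left them, time stands still between calls to the robot, and variables do not carry over. Pictures are saved under pics/ and viewed, about 8 in all and at most 12, crops included, and the job is handed in when it is done.

Besides the shell and the picture viewer there is one more tool, called after "Request:" as name(argument=value, ...) on one line, values as JSON. apply_moves: Moves the arm, as the interface text tells. Its arguments: {"type":"object","properties":{"series":{"type":"array"}},"required":["series"]}

```bash
mkdir -p pics; cat > h.py <<'E'
from cell import monitor,cams,job,env
import numpy as np,cv2
from scipy.spatial.transform import Rotation as R
def shot(n,f,crop=None,s=1):
    c=cams.read_camera(n); np.save('pics/'+f+'.npy',c['image']); im=c['image'][:,:,::-1]
    if crop: x0,y0,x1,y1=crop; im=im[y0:y1,x0:x1]
    if s!=1: im=cv2.resize(im,None,fx=s,fy=s,interpolation=cv2.INTER_CUBIC)
    cv2.imwrite('pics/'+f+'.png',im); return c
def rot(o):
    o=np.array(o,float)
    return o if o.shape==(3,3) else (R.from_euler('xyz',o).as_matrix() if o.size==3 else R.from_quat(o).as_matrix())
def ray(c,u,v):
    return np.array(c['position'],float), rot(c['orientation'])@np.array([(u-c['cx'])/c['fx'],(v-c['cy'])/c['fy'],1])
def atz(c,u,v,z):
    p,d=ray(c,u,v); return p+d*(z-p[2])/d[2]
def proj(c,P):
    q=(np.atleast_2d(P)-np.array(c['position']))@rot(c['orientation'])
    return np.c_[c['cx']+c['fx']*q[:,0]/q[:,2],c['cy']+c['fy']*q[:,1]/q[:,2]]
E
python3 - <<'E'
from h import *
print(monitor.state(), env.tcp_to_tips)
for n in('scene','side'):
    c=shot(n,n+'0',s=1.5); print(n,{k:c[k] for k in c if k!='image'})
E
```

```text
{'t': 0.0, 'joints': array([-1.24558884e+00,  4.91537316e-01,  1.55946127e+00,  8.45503187e-06,
        1.09169035e+00, -1.05566002e-01]), 'qvel': array([ 8.97929835e-04, -3.30778786e-05,  3.71907240e-04, -1.14744924e-03,
       -1.86265149e-03, -3.71724446e-05]), 'tau': array([-2.65246243e-03, -6.12657952e+01, -2.58187222e+01,  6.91902498e-02,
        4.81892901e-02, -1.14704967e-04]), 'eef_pos': array([ 261.01113565, -567.84478682,  404.17138268]), 'tcp_rot': array([-1.68320244,  1.56970002,  1.88915981]), 'ft_force': array([ 0.11591761, -0.90175823,  0.52223881]), 'moment': array([ 0.01972626, -0.00447099, -0.06922387]), 'opening': 1.000796229202426} 190.1
scene {'fx': 439.1191465222904, 'fy': 439.1191465222904, 'cx': 259.21192630554816, 'cy': 185.021986068076, 'position': array([1345.85055941, -449.57554494, 1308.55538796]), 'orientation': array([-2.49845819e+00,  2.09259517e-03,  1.08872961e+00])}
side {'fx': 407.958357315951, 'fy': 407.958357315951, 'cx': 252.20658896477394, 'cy': 194.1991465137324, 'position': array([-102.43496453,  660.84313193,  903.65634716]), 'orientation': array([-2.27973525, -0.00437784, -2.40909218])}
```

View pics/scene0.png

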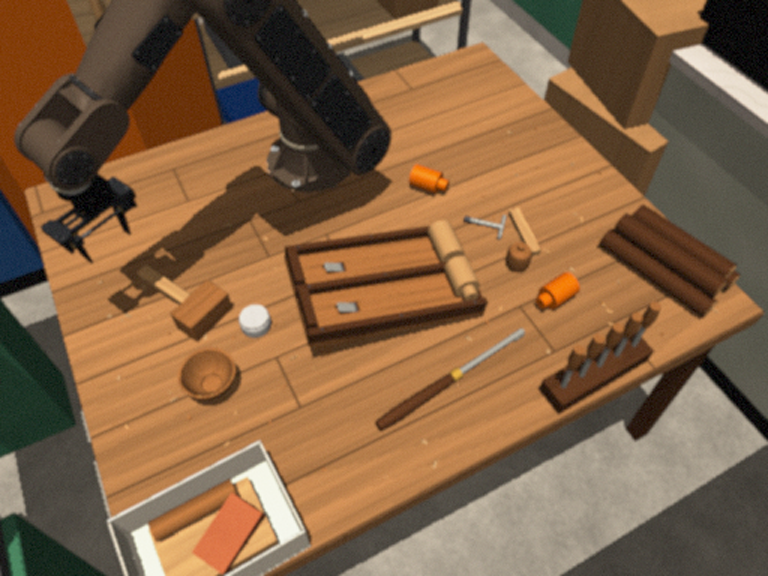

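View pics/side0.png

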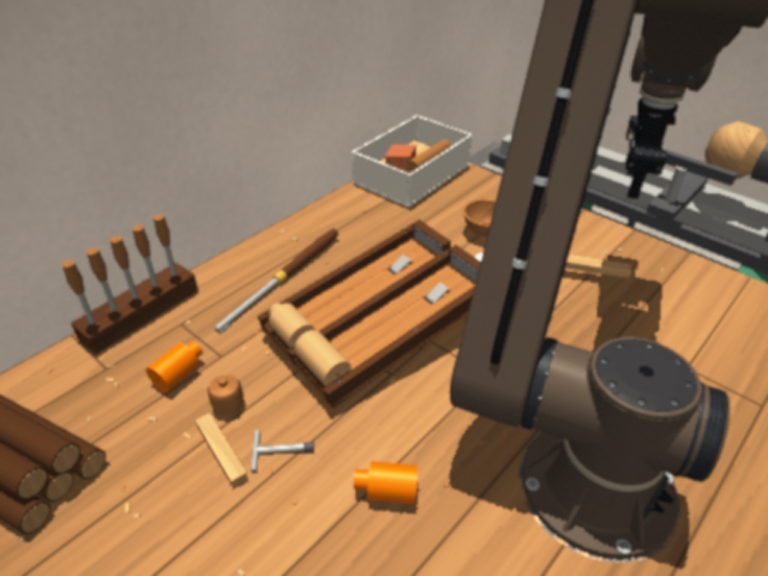

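The ramp's foot is at scene (455,265) and it climbs to the left, with the catches at (335,267) and (345,308). There are four candidates in the scene image. Two are orange look-alikes at (428,180) and (558,290), lying on the bench. The plain blank is in the robot-side lane at (445,240), and the blank in the far lane at (460,275) seems to have a tenon at (470,290). I'll check that in an enlarged crop.

```bash
python3 - <<'E'
import numpy as np,cv2
a=np.load('pics/scene0.npy')[140:235,185:335,::-1]; b=np.load('pics/side0.npy')[140:275,165:325,::-1]
a=cv2.resize(a,(780,494),interpolation=cv2.INTER_CUBIC)   # 5.2x
b=cv2.resize(b,(640,540),interpolation=cv2.INTER_CUBIC)  #4x
cv2.imwrite('pics/a.png',a);cv2.imwrite('pics/b.png',b)
E
```

```text
(no output)
```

View pics/a.png

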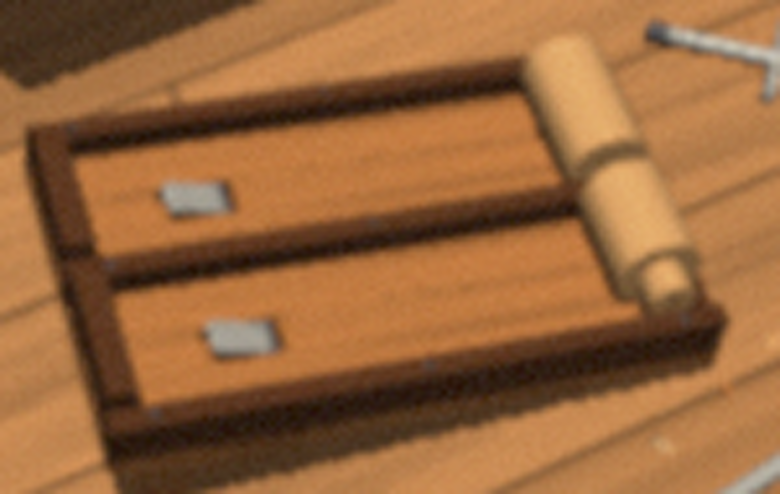

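View pics/b.png

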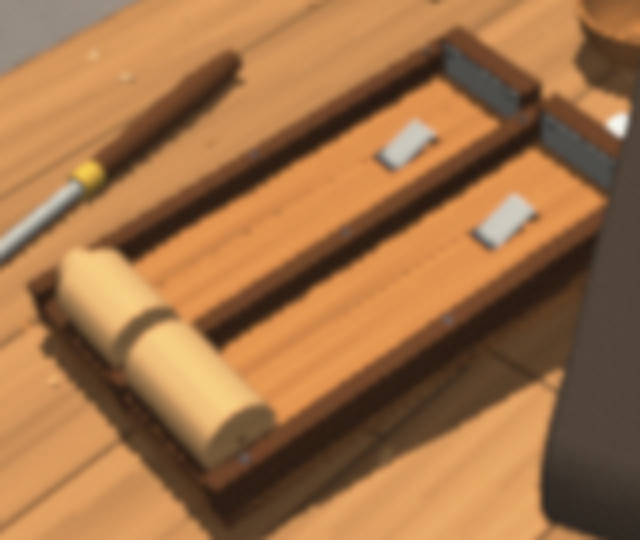

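The far-lane blank is confirmed: its tenon is on the +x (far) end, visible in both crops. Next I'll fit the ramp pose from these points.

```bash
cat > fit.py <<'E'
from h import *
from scipy.optimize import least_squares
cs={n:cams.read_camera(n) for n in('scene','side')}
A=lambda x,y:(185+x/5.2,140+y/5.2); B=lambda x,y:(165+x/4,140+y/4)
pts=[('scene',(0,128,24),A(722,318)),('scene',(338,-60,11),A(165,198)),('scene',(338,60,11),A(207,338)),
('scene',(298,60,0),A(275,338)),('scene',(298,-60,0),A(228,198)),
('side',(338,60,11),B(425,127)),('side',(298,60,0),B(388,162)),('side',(338,-60,11),B(525,206)),('side',(298,-60,0),B(487,238)),
('side',(399,112,0),B(445,78)),('side',(399,8,0),B(515,118)),('side',(0,-128,24),B(215,487)),('side',(0,128,24),B(33,290)),
('scene',(36,98,30),A(648,300)) if 0 else ('scene',(399,112,40),A(135,405))]
def T(p,P):
    r=R.from_euler('z',p[2]).as_matrix()@R.from_euler('y',-.14).as_matrix()
    return np.array(P)@r.T+[p[0],p[1],36]
f=lambda p:np.concatenate([(proj(cs[n],T(p,P))[0]-uv) for n,P,uv in pts])
s=least_squares(f,[600,0,-1.6],x_scale=[100,100,1],loss='soft_l1')
if __name__=='__main__':
    print(s.x); print(np.c_[f(s.x).reshape(-1,2)].round(1))
    for n,P in dict(foot=(0,0,0),thick=(36,48,30),thickTop=(369,48,30),stopfar=(399,60,0)).items(): print(n,T(s.x,P).round(1))
    for n,Q in (('scene',[A(648,300),A(585,175),A(665,300)]),('side',[])):
        for q in Q: print(q,[atz(cs[n],*q,z).round(0) for z in (71,101)])
E
python3 fit.py
```

```text
[556.15034492 168.9841737   -1.74505715]
[[ 0.9  0.1]
 [-0.7 -0.4]
 [ 0.1 -0.4]
 [-1.8 -0.4]
 [-2.  -0.2]
 [-0.3 -0.4]
 [-0.2 -0.7]
 [-0.3 -1.4]
 [-0.3 -0.4]
 [-1.2 -1.7]
 [ 2.   3. ]
 [ 0.2  1.2]
 [-2.3 -1.6]
 [ 0.3 -2.5]]
foot [556.2 169.   36. ]
thick [598.  129.7  70.7]
thickTop [ 540.8 -195.1  117.2]
stopfar [ 546.7 -230.5   91.7]
(309.61538461538464, 197.69230769230768) [array([652., 107.,  71.]), array([669.,  93., 101.])]
(297.5, 173.65384615384616) [array([542., 123.,  71.]), array([561., 110., 101.])]
(312.88461538461536, 197.69230769230768) [array([657., 117.,  71.]), array([674., 103., 101.])]
```

```bash
cat > go.py <<'E'
from fit import *
st=monitor.state(); Rt=rot(st['tcp_rot']); p=np.array(st['eef_pos'])
def target(x,dz,y=48):   # TCP so tips centred at ramp x, tip dz above the surface measured square at x
    q=T(s.x,(x,y,dz)); return q+[0,0,190.1]
if __name__=='__main__':
    print('axes',Rt.T.round(3)); ry=T(s.x,(0,1,0))-T(s.x,(0,0,0)); l=Rt.T@ry
    a=np.arctan2(l[2],l[1]); print('turn',a, (a+np.pi/2)%np.pi-np.pi/2, st['joints'].round(2), s.x)
    for n,x,dz in(('above',-35,130),('down',-35,22)):
        t=target(x,dz); print(n,t.round(1),'tool cm',(Rt.T@(t-p)/10).round(2))
    for n,u,v in (('jar',517/1.5,250/1.5),('jarbase',517/1.5,267/1.5),('off',513/1.5,210/1.5),('off2',530/1.5,250/1.5),('key',500/1.5,237/1.5)): print(n,atz(cs['scene'],u,v,20).round())
E
python3 go.py
```

```text
axes [[-0.     0.    -1.   ]
 [ 0.418 -0.909 -0.   ]
 [-0.909 -0.418 -0.   ]]
turn -0.9657648367605713 -0.9657648367605713 [-1.25  0.49  1.56  0.    1.09 -0.11] [556.15034492 168.9841737   -1.74505715]
above [612.6 212.7 349.9] tool cm [  5.48 -56.24 -64.54]
down [610.  197.8 243. ] tool cm [ 16.18 -55.   -63.68]
jar [562. 322.  20.]
jarbase [608. 291.  20.]
off [444. 390.  20.]
off2 [578. 351.  20.]
key [506. 308.  20.]
```

Request:
apply_moves(series=[[0.2,[0,-1,-1.2],-0.02],[0.2,[0,-3.5,-4],-0.06],[0.2,[0,-6.5,-7.5],-0.11],[0.2,[0,-10,-11.5],-0.17],[0.2,[0,-13.5,-15.5],-0.23],[0.2,[0,-17,-19.5],-0.29],[0.2,[0,-20.5,-23.5],-0.35],[0.2,[0,-24,-27.5],-0.41],[0.2,[0,-27.5,-31.5],-0.47],[0.2,[0,-31,-35.5],-0.53],[0.2,[0,-34.5,-39.5],-0.59],[0.2,[0,-38,-43.5],-0.65],[0.2,[0,-41.5,-47.5],-0.71],[0.2,[0,-45,-51.5],-0.77],[0.2,[0,-48.5,-55.5],-0.83],[0.2,[1,-51.5,-59],-0.89],[0.2,[3,-54,-62],-0.93],[0.2,[5,-55.5,-63.8],-0.955],[0.2,[5.5,-56.2,-64.5],-0.966],[0.2,[5.5,-56.2,-64.5],-0.966]])

```text
t: 2.8
eef_pos: [612.0, 212.4, 349.8]
tcp_rot: [-0.879, 1.57, -2.623]
ft_force: [0.1, 0.3, 0.8]
opening: 0.402
```

```bash
python3 go.py | head -9; python3 - <<'E'
from h import *
st=monitor.state(); print({k:np.round(st[k],2) for k in('t','eef_pos','joints','opening','ft_force')})
import cv2
c=cams.read_camera('wrist'); cv2.imwrite('pics/w1.png',cv2.resize(c['image'][:,:,::-1],(640,480)))
print({k:c[k] for k in c if k!='image'})
from go import *
P=np.array([T(s.x,q) for q in [(0,8,24),(0,112,24),(36,10,60),(36,86,60),(36,86,30),(338,60,11)]])
print(proj(c,P).round()*1.25)
E
```

```text
axes [[ 0.001  0.    -1.   ]
 [ 0.985 -0.174  0.001]
 [-0.174 -0.985 -0.   ]]
turn -0.0002849830489616524 -0.00028498304896174 [ 0.23  0.58  1.56 -0.    1.01  0.41] [556.15034492 168.9841737   -1.74505715]
above [612.6 212.7 349.9] tool cm [ 0.07  0.03 -0.11]
down [610.  197.8 243. ] tool cm [10.76  0.02  1.39]
jar [562. 322.  20.]
jarbase [608. 291.  20.]
off [444. 390.  20.]
{'t': np.float64(2.9), 'eef_pos': array([612.09, 211.58, 350.65]), 'joints': array([ 0.23,  0.58,  1.56, -0.  ,  1.01,  0.41]), 'opening': np.float64(0.4), 'ft_force': array([0.46, 0.14, 0.5 ])}
{'fx': 275.58690525639634, 'fy': 275.58690525639634, 'cx': 252.57749632940858, 'cy': 188.0352098713321, 'position': array([624.66333477, 283.80126121, 330.54314982]), 'orientation': array([ 2.87931410e+00, -4.60695875e-04, -1.74204134e-01])}
[[268.75 290.  ]
 [391.25 290.  ]
 [266.25 350.  ]
 [366.25 350.  ]
 [361.25 333.75]
 [327.5  613.75]]
```

View pics/w1.png

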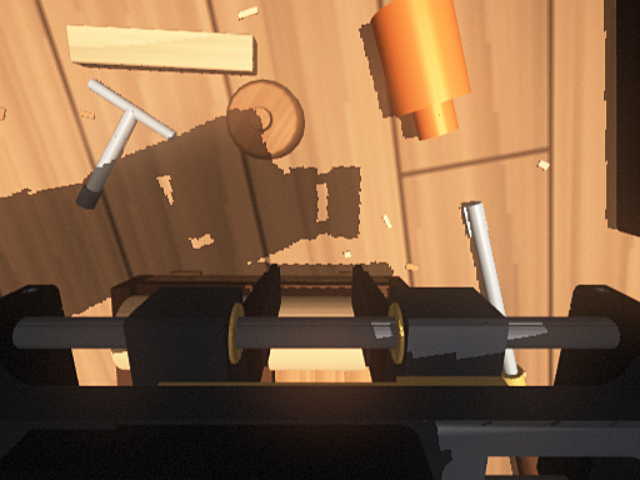

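Request:
apply_moves(series=[[0.2,[2,0,0],0],[0.2,[5,0,0.2],0],[0.2,[8,0,0.6],0],[0.2,[10,0,1.1],0],[0.2,[10.7,0,1.4],0],[0.2,[10.7,0,1.4],0],[0.2,[10.6,0,2.2],0],[0.2,[10.5,0,2.9],0],[0.2,[10.4,0,3.4],0],[0.2,[10.4,0,3.4],0]])

```text
t: 4.3
eef_pos: [606.5, 178.2, 246.1]
tcp_rot: [1.726, 1.57, -0.019]
ft_force: [-0.9, -0.2, -0.4]
opening: 0.401
```

```bash
cat > where.py <<'E'
from go import *
tip=p-[0,0,190.1]
r=(R.from_euler('z',s.x[2])*R.from_euler('y',-.14)).as_matrix()
print('tip in ramp',((tip-[s.x[0],s.x[1],36])@r).round(1),'f',np.round(st['ft_force'],1),'t',st['t'],'cmd axes',Rt.T[0].round(3))
def blank(x): 
    c=cs['side']; return proj(c,[T(s.x,q) for q in [(x,10,30),(x,86,30),(x,86,60),(x,10,60)]]).round()
E
python3 - <<'E'
from where import *
c=shot('side','s2',crop=(160,130,330,270),s=4)
E
```

```text
tip in ramp [-15.3  48.   22.1] f [0.5 0.9 0.6] t 4.4 cmd axes [ 0. -0. -1.]
```

View pics/s2.png

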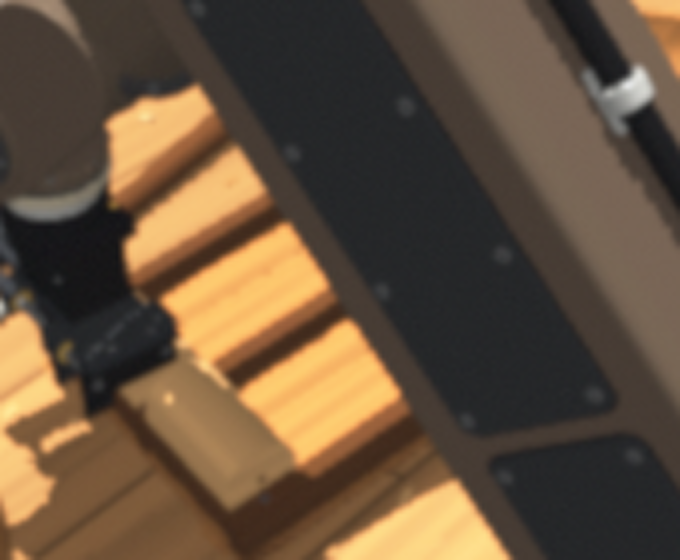

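Request:
apply_moves(series=[[0.2,[-0.06,0,0.4],0],[0.2,[-0.11,0,0.8],0],[0.2,[-0.17,0,1.2],0],[0.2,[-0.25,0,1.8],0],[0.2,[-0.35,0,2.5],0],[0.2,[-0.46,0,3.3],0],[0.2,[-0.59,0,4.2],0],[0.2,[-0.72,0,5.1],0],[0.2,[-0.85,0,6],0],[0.2,[-0.97,0,6.9],0],[0.2,[-1.1,0,7.8],0],[0.2,[-1.23,0,8.7],0],[0.2,[-1.35,0,9.6],0],[0.2,[-1.48,0,10.5],0],[0.2,[-1.61,0,11.4],0],[0.2,[-1.73,0,12.3],0],[0.2,[-1.86,0,13.2],0],[0.2,[-1.99,0,14.1],0],[0.2,[-2.09,0,14.8],0],[0.2,[-2.13,0,15.1],0]])

```text
t: 6.95
eef_pos: [580.3, 29.4, 267.0]
tcp_rot: [-0.827, 1.571, -2.572]
ft_force: [-0.3, 3.2, 3.0]
opening: 0.403
```

```bash
python3 - <<'E'
from where import *
c=shot('scene','c3',crop=(180,130,340,240),s=4.5)
E
```

```text
tip in ramp [137.6  47.9  21.8] f [ 0.3  0.7 -0.2] t 7.05 cmd axes [-0.001 -0.    -1.   ]
```

View pics/c3.png

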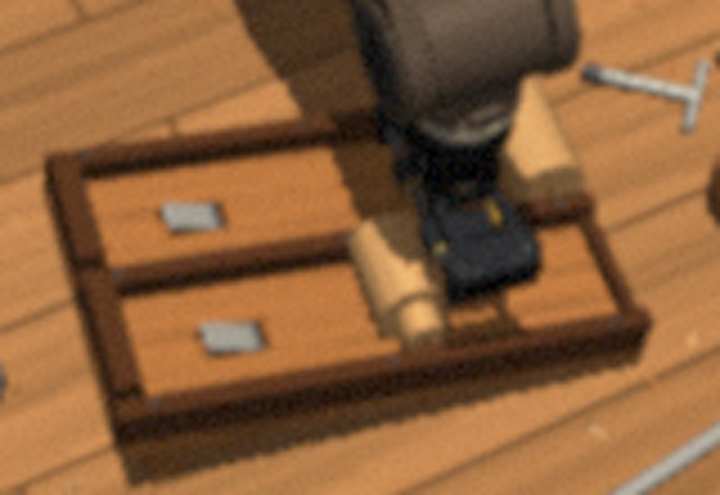

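The blank is square in its lane with the fingers behind it, tenon end at crop (427,330), and the plain blank hasn't moved. I'll keep pushing.

Request:
apply_moves(series=[[0.2,[-0.06,0,0.4],0],[0.2,[-0.14,0,1],0],[0.2,[-0.25,0,1.8],0],[0.2,[-0.38,0,2.7],0],[0.2,[-0.51,0,3.6],0],[0.2,[-0.63,0,4.5],0],[0.2,[-0.76,0,5.4],0],[0.2,[-0.89,0,6.3],0],[0.2,[-1.02,0,7.2],0],[0.2,[-1.14,0,8.1],0],[0.2,[-1.27,0,9],0],[0.2,[-1.4,0,9.9],0],[0.2,[-1.52,0,10.8],0],[0.2,[-1.65,0,11.7],0],[0.2,[-1.78,0,12.6],0],[0.2,[-1.9,0,13.5],0],[0.2,[-2.03,0,14.4],0],[0.2,[-2.16,0,15.3],0],[0.2,[-2.27,0,16.1],0],[0.2,[-2.34,0,16.6],0]])

```text
t: 9.6
eef_pos: [551.4, -134.3, 290.3]
tcp_rot: [-0.737, 1.57, -2.482]
ft_force: [-0.9, 0.3, 0.4]
opening: 0.406
```

```bash
python3 - <<'E'
from where import *
c=shot('scene','c4',crop=(180,130,340,240),s=4.5)
for x in (340,350,360,370): print(x,((proj(c,[T(s.x,(x,110,30)),T(s.x,(x,86,60)),T(s.x,(x,10,60))])-[180,130])*4.5).round().tolist())
E
```

```text
tip in ramp [305.5  48.   21.7] f [-1.  -0.4 -0.7] t 9.7 cmd axes [-0. -0. -1.]
340 [[219.0, 375.0], [214.0, 324.0], [187.0, 244.0]]
350 [[206.0, 378.0], [200.0, 327.0], [173.0, 246.0]]
360 [[192.0, 380.0], [186.0, 329.0], [160.0, 248.0]]
370 [[179.0, 383.0], [173.0, 331.0], [147.0, 250.0]]
```

View pics/c4.png

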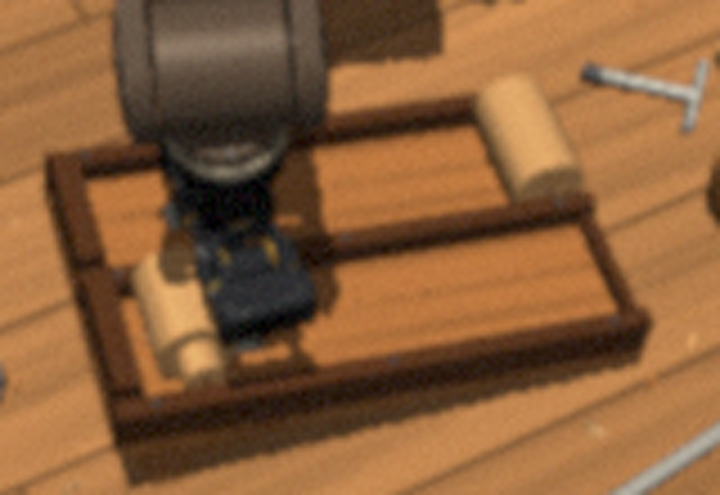

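Tenon end is at crop (208,378), so the axis is at about x = 347. Now the last 20 mm, in small steps.

Request:
apply_moves(series=[[0.2,[-0.04,0,0.3],0],[0.2,[-0.08,0,0.6],0],[0.2,[-0.13,0,0.9],0],[0.2,[-0.17,0,1.2],0],[0.2,[-0.21,0,1.5],0],[0.2,[-0.25,0,1.8],0],[0.2,[-0.28,0,2.0],0],[0.2,[-0.28,0,2.0],0]])

```text
t: 10.75
eef_pos: [548.4, -152.6, 293.2]
tcp_rot: [2.899, 1.569, 1.154]
ft_force: [4.1, 10.1, 1.0]
opening: 0.399
```

```bash
python3 where.py; python3 where.py
```

```text
tip in ramp [324.3  48.1  22. ] f [ 4.4 10.2  0.7] t 10.85 cmd axes [ 0.001  0.001 -1.   ]
tip in ramp [324.3  48.1  22. ] f [ 4.4 10.2  1.1] t 10.95 cmd axes [ 0.001  0.001 -1.   ]
```

10 N now opposes the push, so the blank is against the stop. I'll back off slowly and look.

Request:
apply_moves(series=[[0.2,[0.03,0,-0.2],0],[0.2,[0.06,0,-0.4],0],[0.2,[0.08,0,-0.6],0],[0.2,[0.11,0,-0.8],0],[0.2,[0.14,0,-1.0],0],[0.2,[0.17,0,-1.2],0],[0.2,[0.2,0,-1.5],0],[0.2,[0.25,0,-2],0],[0.2,[0.3,0,-2.5],0],[0.2,[0.3,0,-2.5],0]])

```text
t: 12.2
eef_pos: [552.6, -128.2, 290.2]
tcp_rot: [-0.923, 1.571, -2.668]
ft_force: [-0.4, -0.5, 0.3]
opening: 0.398
```

```bash
python3 - <<'E'
from where import *
c=shot('scene','c5',crop=(180,130,340,240),s=4.5)
E
```

```text
tip in ramp [299.8  48.   22.5] f [-0.6 -0.2 -0.5] t 12.3 cmd axes [ 0. -0. -1.]
```

View pics/c5.png

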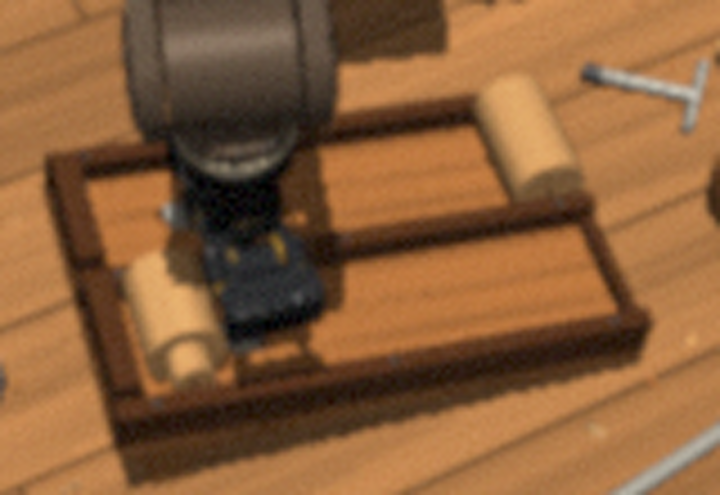

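The blank stayed at about x = 358, tenon end at crop (195,378), with the fingers 17 mm clear of it. I'll raise the gripper, move aside and check.

Request:
apply_moves(series=[[0.2,[-1,0,-0.5],0],[0.2,[-3,0,-1],0],[0.2,[-6,0,-3],0],[0.2,[-10,-3,-5],0],[0.2,[-14,-7,-8],0],[0.2,[-16,-11,-11],0],[0.2,[-16,-14,-14],0],[0.2,[-16,-15,-15],0],[0.2,[-16,-15,-15],0],[0.2,[-16,-15,-15],0]])

```text
t: 13.6
eef_pos: [431.5, 44.5, 450.1]
tcp_rot: [0.059, 1.571, -1.687]
ft_force: [-0.7, 0.2, 0.9]
opening: 0.399
```

```bash
python3 - <<'E'
from where import *
c=shot('scene','c6',crop=(180,130,340,240),s=4.8)
for x in (355,361,367): print(x,((proj(c,[T(s.x,(x,110,30)),T(s.x,(x,86,60)),T(s.x,(x,10,60))])-[180,130])*4.8).round().tolist())
E
```

```text
tip in ramp [ 174.2 -101.2  201.5] f [-0.8  0.1  0.4] t 13.7 cmd axes [-0.001 -0.    -1.   ]
355 [[212.0, 404.0], [206.0, 350.0], [178.0, 263.0]]
361 [[204.0, 406.0], [197.0, 351.0], [170.0, 265.0]]
367 [[195.0, 407.0], [189.0, 353.0], [161.0, 266.0]]
```

View pics/c6.png

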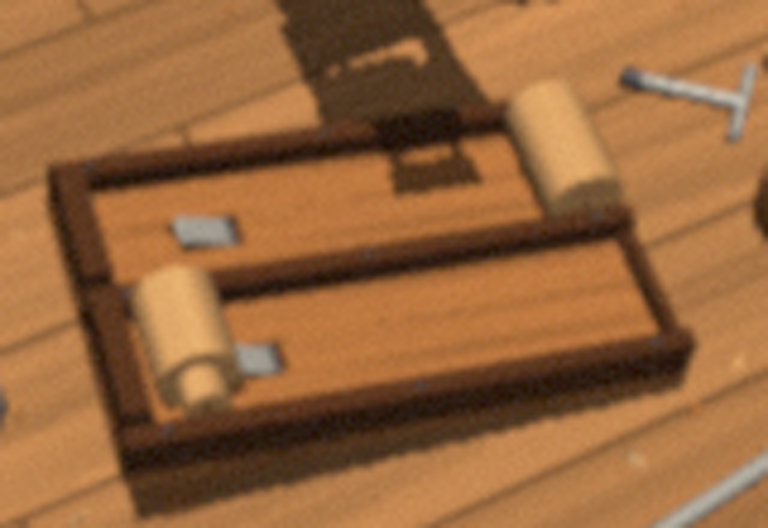

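Tenon end at (207,403) matches x ≈ 359–361, unchanged since the previous picture, and the catch leaf shows behind the blank at (260,358). I'm handing in.

```bash
python3 -c "
from h import *
print(job.job_done())"
```

```text
the job is handed in; nothing more can be done
None
```

The tenoned blank is lying at the top of the far lane, held by the catch, and I've handed the job in; no verdict was reported. I pushed it up with half-closed fingers at about 70 mm/s until the stop pushed back with about 10 N. Then I backed off slowly and lifted the arm clear, finishing about 14 s into the 45 s allowed.

**Last checks:**
- **Blank:** its axis is at about 359–361 mm up the ramp, within the 352–374 mm allowed. It did not move between the last two pictures.
- **Catch:** the leaf shows behind the blank. I took it as raised because the blank didn't follow the fingers back; I didn't measure its angle.
- **Everything else:** the plain blank looks unmoved by eye. The arm was clear of everything, with the wrist force down to noise.
- **Accuracy:** the ramp position is good to about 3–5 mm, as some fit points were 2–3 pixels off. No check failed or disagreed.

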